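# Index the carving turntable and gauge the gnome

### The job

First slide the jaw of the turntable's caliper fully open. Turn the indexing turntable by its pegs until the gnome with the pointed hat stands under the caliper and the disc has clicked home in its stop. Then slide the jaw gently shut until the gnome is held between both jaws, and leave it shut there. Keep all the figures standing in their nests, do not push or lift them with the gripper, and leave the other things on the table alone.

Things in the scene. Friction and masses are not known exactly. Their poses are not given: they have to be found in the camera images.
- turntable: fixed grey base of an indexing turntable with a caliper built on. Origin: on the turning axis at table height (z = 0); x axis points level from the axis to the caliper, z up. A plywood disc, 236 mm diameter, top at z = 46 mm, turns on it and carries six nests 60 degrees apart, centred 72 mm from the axis (square frames 45 mm inside, 4 mm high), each with a figure or empty
- disc (a joint): angle of the disc, rad, grows anticlockwise seen from above; 0 at the start, in a stop. Stops every 60 degrees (1.047 rad), each with one nest under the caliper. A sprung detent pulls the disc home over the last 6 degrees; leaving a stop takes about 5 N at a peg. Between stops it turns freely and stays where left. It turns nearly one full turn either way
- peg0 (a point): centre of the top of one of six upright round wooden pegs on the disc, to turn it by: 18 mm diameter, 70 mm tall (z = 46 to 116 mm), 105 mm from the axis, midway between nests. At disc = 0 this one stands 30 degrees anticlockwise from the turntable's x axis, the others every 60 degrees from it
- beam (a point): middle of the top of the caliper's level steel beam, 113 mm from the axis: 14 mm wide, from 36 to 190 mm from the axis along the turntable's x, z = 145 to 163 mm. A grey column (24 x 34 mm) at 178 mm carries it. Two jaws hang from it, 14 mm wide, bottoms at z = 60 mm. Figures and pegs pass under the beam and between the open jaws
- gauge (a point): centre of the nest place under the caliper, between the jaws, on the disc's top (fixed, 72 mm from the axis along the turntable's x axis, z = 46 mm)
- fixed_jaw: the caliper's fixed inner jaw, a steel bar hanging from the beam, 12 x 14 mm, z = 60 to 146 mm; origin at the middle of its lower end, 43.5 mm from the axis, its flat measuring face at 49.5 mm looks outward at the gnome's place
- jaw (a joint): travel of the sliding jaw, m: 0 fully open, at its outer end stop (its face 126 mm from the axis); starts 0.014 to 0.031, in the way of the pegs; grows as it moves towards the axis, 0.050 at its end stop; about 0.0365 when the gnome is held between both jaws. Slides with about 2 N of friction, no spring, stays where it is left
- jaw_grip (a point): gripping point on the black thumb grip on top of the sliding jaw: a block 30 mm along the beam, 16 mm across it, from z = 167 to 211 mm; this point is in its middle, 195 mm above the table
- gnome: plain basswood rough-out standing loose in its nest; origin at the centre of its underside, z up: the gnome with the pointed hat, 88 mm tall, round body 40 mm diameter up to 44 mm high, then a tall cone; about 70 g. The one to be measured
- mushroom: plain basswood rough-out standing loose in its nest; origin at the centre of its underside, z up: mushroom, 68 mm tall, cap 40 mm diameter
- egg: plain basswood rough-out standing loose in its nest; origin at the centre of its underside, z up: egg on a small foot, 63 mm tall, 39 mm diameter
- square: plain basswood rough-out standing loose in its nest; origin at the centre of its underside, z up: square stepped block, 28 x 28 mm, 80 mm tall
- pawn: plain basswood rough-out standing loose in its nest; origin at the centre of its underside, z up: chess-pawn shape, 79 mm tall, foot 38 mm diameter; it stands under the caliper at the start
- bottle: clear bottle, 64 mm diameter, 190 mm tall, upright near the caliper; origin under its centre; leave alone
- tumbler: dark steel tumbler, 72 mm diameter, 100 mm tall, upright near the caliper; origin under its centre; leave alone
- sandblock: cork sanding block, 100 x 50 x 28 mm, beside the disc; origin under its centre, x along its length; leave alone
- knife: carving knife lying on the left, 160 mm long, 22 mm high, wooden handle; origin under its middle, x along it; leave alone
- gouge: gouge with dark round handle lying beside the disc, 170 mm long, 26 mm high; origin under its middle, x along it; leave alone
- jar: amber jar with black lid, 64 mm diameter, 75 mm tall, on the left; origin under its centre; leave alone
- mallet: dark wooden carving mallet standing on its head, 76 mm diameter, 190 mm tall, on the right; origin under its centre; leave alone
There are look-alikes about, which are no part of the job. Leave any orange or purple look-alike of the mushroom alone.

How it is judged:
By the outcome, as a careful person would: the job done as asked, in the order asked, and still so for the second after the job is handed in, with the robot touching nothing.
It also fails if it takes over 61 s, if anything falls off the work surface, if the arm or the gripper's body presses on something with over 40 N, if the wrist force passes 120 N, or if a joint passes its speed limit or range.

### The arm

A 6-joint arm with a two-finger parallel gripper is mounted at the origin on the work surface. World frame = base frame: x ahead of the robot, y to its left, z up, the work surface at z = 0. Lengths are in m, angles in rad, forces in N, time in s.
With the tool pointing down it reaches from about 0.375 to 0.9 m from the base axis. Payload 3.1 kg.
Tool frame: the origin (TCP) lies between the finger pads; the fingertips stand 8 mm ahead of it and the grasp point (between the pads) lies 11 mm behind it; z points along the fingers, y is the line along which they close (so a half turn about z gives the same grasp; the last joint's range is limited). The gripper opens to 87 mm and grips with 3 to 60 N. Pads are 19 mm wide; open, the fingers measure 117 mm over their backs; the gripper's body (75 mm by 190 mm) begins 51 mm behind the grasp point.
Start: joints at [-1.29, 0.527, 1.433, -0, 1.181, -0.178], TCP at [0.277, -0.56, 0.201] pointing down, gripper open.
Joint ranges: [-3.08, 3.08], [-0.75, 2.2], [0.22, 2.44], [-1.43, 4.57], [0, 2.65], [-2.85, 2.85]. Speed limits (rad/s): [2.79, 2.79, 3.14, 3.14, 3.14, 3.14].

### API

Orientations are given as a unit quaternion [x, y, z, w].
In Python, from rig import robot gives the robot as it stands.
- The arm moves only by the tool move_arm, never from a script. Its argument "motion" is text: rows parted by semicolons, each of 5 numbers parted by spaces: the opening, from -1 (shut) to 1 (fully open), then the shift along the tool's x, y, z normalised to -1 to 1, where 1 is 0.2 m, then the turn about the tool's z normalised to -1 to 1, where 1 is pi rad. A call has 1 to 12 rows; each row is the pose to reach, as a shift and turn from the pose commanded when the call began, along the tool's axes at that moment, turning the shorter way round; what a row does not reach only later rows make up. A row lasts 1/12 s, in which the tool goes at most 41.7 mm and 7.16 degrees, less where a joint would pass 70% of its speed; a pose out of reach is approached as far as the arm can. A call with a number of a shift or a turn outside -1 to 1 is refused whole. A call with a gripper value outside its range is refused whole. The fingers move at their own pace and stop on an object; "newtons" is the grip in N (left out, the last holds). Time passes only in rows, so rows that repeat a pose let the fingers close. It gives the time, the measured TCP pose, the force, the opening and the grip force at its end, in the units of the state.
- robot.get_obs(): the state, without advancing time (a new reading comes with each control period).
- robot.camera(name): name is "scene" or "side" or "wrist"; returns (picture, depth): 420x560x3 uint8, red, green, blue; 420x560 float32, m along the optical axis (not along the pixel's ray), 0 where there is no reading.
- robot.camera_model(name): a dict with "mtx" (3x3 intrinsics, pixels), "position" and "attitude" of the camera in the world. Camera axes: x right, y down, z forward; pixel columns grow to the right and rows downward; lengths in m; the calibration is good to about 2 mm. A picture is of the moment at which its call begins: read the wrist's pose just before it. camera_model takes no time and is no camera call; for the wrist camera it gives the pose at the moment of the call.
- robot.hand_in(): hands the job in; it is judged then, once.
The state is a dict: "time": time; "q": joint angles; "joint_velocities": joint speeds; "joint_torque": joint torques, N m; "position": TCP position; "tool_rot": TCP orientation; "ft_force": force on the tool from outside, world axes, zero at the start; "moment": the same for the moment, N m; "grip_width": finger opening in m; "grip_force": force on a finger pad.
Only numpy, scipy, OpenCV 4.12 (cv2) and the standard library are available. Lean on these libraries where they do the work, as an engineer would, in place of code of your own. Each camera call takes 0.05 s, during which the arm holds its last target. There are 200 camera calls.

## Working session

There is one attempt and no reset: what is moved stays moved. The work goes in short steps, Python scripts to look and compute and a tool call to move; the robot and the scene stay as the last step left them, time stands still between calls to the robot, and variables do not carry over. Pictures are saved under pics/ and viewed, at most 10 in all, crops included, and the job is handed in when it is done.

Besides the shell and the picture viewer there is one more tool, called after "Call:" as name(argument=value, ...) on one line, values as JSON. move_arm: Moves the arm, as the interface text tells. Its arguments: {"type":"object","properties":{"motion":{"type":"string"},"newtons":{"type":"number"}},"required":["motion"]}

```bash
mkdir -p pics; ls; cat > h.py <<'E'
import numpy as np, cv2
from rig import robot
from scipy.spatial.transform import Rotation as R
def att(m):
    a=np.array(m["attitude"],float)
    return a if a.shape==(3,3) else R.from_quat(a).as_matrix()
def pts(name):
    m=robot.camera_model(name); im,d=robot.camera(name)
    K=np.array(m["mtx"]); v,u=np.indices(d.shape)
    c=np.stack([(u-K[0,2])/K[0,0]*d,(v-K[1,2])/K[1,1]*d,d],-1)
    P=c@att(m).T+np.array(m["position"]); P[d==0]=np.nan
    return im,P
E
python3 - <<'E'
from h import *
for n in("scene","side"):
    m=robot.camera_model(n);print(n,m)
    im,P=pts(n);np.savez(f"pics/{n}0.npz",im=im,P=P)
    cv2.imwrite(f"pics/{n}0.png",im[:,:,::-1])
print(robot.get_obs())
E
```

```text
pics
scene {'mtx': array([[392.79431367,   0.        , 284.6128684 ],
       [  0.        , 392.79431367, 208.77152057],
       [  0.        ,   0.        ,   1.        ]]), 'position': array([ 1.10463271, -0.22880641,  1.0872802 ]), 'attitude': array([ 0.78554873,  0.55097252, -0.16149218, -0.23078723])}
side {'mtx': array([[438.77669259,   0.        , 279.74995327],
       [  0.        , 438.77669259, 211.56716306],
       [  0.        ,   0.        ,   1.        ]]), 'position': array([-0.01305236,  0.54207691,  1.00983693]), 'attitude': array([-0.34063958,  0.86900356, -0.33167728,  0.13706812])}
{'time': 0.1, 'q': array([-1.29049565e+00,  5.28392561e-01,  1.43378471e+00,  8.31856568e-08,
        1.18141734e+00, -1.78493121e-01]), 'joint_velocities': array([ 0.0023141 , -0.00230652, -0.00386568,  0.00087437, -0.00034589,
       -0.00076185]), 'joint_torque': array([-4.82336181e-04, -4.40985096e+01, -1.77151304e+01,  6.34012953e-02,
        5.34198701e-02, -3.31217575e-05]), 'position': array([ 0.27662159, -0.55965544,  0.2003543 ]), 'tool_rot': array([ 9.73803227e-01,  2.27390134e-01, -5.08933927e-05, -9.99688199e-04]), 'ft_force': array([-0.46038918, -0.56913384, -0.26008096]), 'moment': array([-0.00394638, -0.01787386, -0.00132436]), 'grip_force': 0.0, 'grip_width': 0.0874743534003936}
```

View pics/scene0.png

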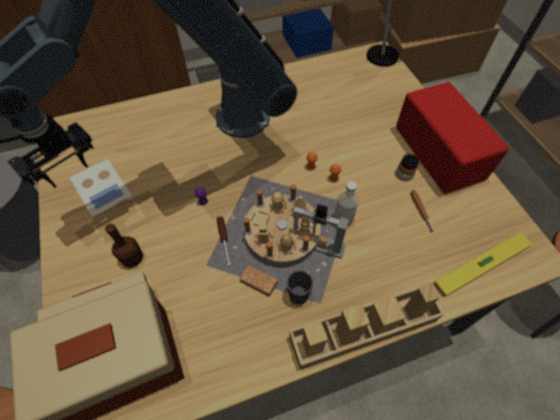

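View pics/side0.png

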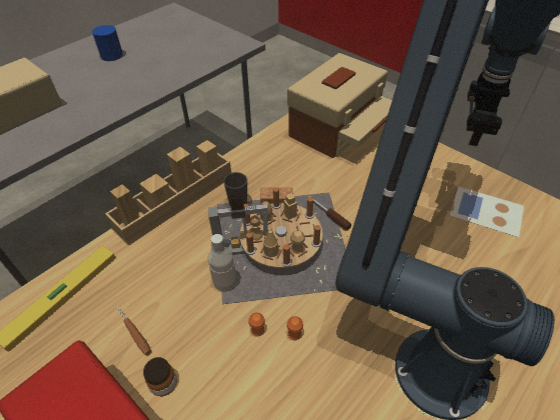

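The turntable is at about (282,226) in the scene view and (283,233) in the side view. In the scene view the caliper beam runs from about (295,213) to (340,222), with the bottle at (348,203) and the tumbler at (300,288). Next I'll enlarge both views and measure the pegs and beam.

```bash
python3 - <<'E'
from h import *
a=np.load("pics/scene0.npz");b=np.load("pics/side0.npz")
c1=cv2.resize(a["im"][165:310,205:375],None,fx=4,fy=4,interpolation=cv2.INTER_CUBIC)
c2=cv2.resize(b["im"][165:300,195:360],None,fx=4.1,fy=4.1,interpolation=cv2.INTER_CUBIC)
cv2.imwrite("pics/c1.png",c1[:,:,::-1]);cv2.imwrite("pics/c2.png",c2[:,:,::-1])
for n,d in(("scene",a),("side",b)):
    im,P=d["im"],d["P"]; hsv=cv2.cvtColor(im,cv2.COLOR_RGB2HSV)
    z=P[...,2]
    # pegs: reddish brown tops
    m=(z>.10)&(z<.13)&((hsv[...,0]<10)|(hsv[...,0]>172))&(hsv[...,1]>90)
    k,l,s,c=cv2.connectedComponentsWithStats(m.astype(np.uint8))
    for i in range(1,k):
        if s[i,4]>=6: 
            q=P[l==i]; print(n,"peg",c[i].round(),s[i,4],np.nanmedian(q,0).round(4))
    for lo,hi in((.155,.172),(.2,.22)):
        m=(z>lo)&(z<hi)&(P[...,0]>.3)&(P[...,0]<.9)&(abs(P[...,1])<.3)
        k,l,s,c=cv2.connectedComponentsWithStats(m.astype(np.uint8))
        for i in range(1,k):
            if s[i,4]>=8: print(n,lo,c[i].round(),s[i,:],np.nanmedian(P[l==i],0).round(4),P[l==i].min(0).round(3),P[l==i].max(0).round(3))
E
```

```text
scene peg [444. 149.] 726 [0.4978 0.5264 0.1154]
scene peg [122. 241.] 11 [ 0.4647 -0.4792  0.1158]
scene peg [174. 368.] 6 [ 0.8447 -0.4088  0.109 ]
scene peg [164. 375.] 11 [ 0.8508 -0.4359  0.1079]
scene peg [156. 378.] 7 [ 0.8515 -0.4529  0.1109]
scene peg [145. 383.] 7 [ 0.8534 -0.479   0.1072]
scene peg [126. 392.] 9 [ 0.8565 -0.5232  0.1083]
scene peg [118. 395.] 11 [ 0.858  -0.5404  0.1089]
scene peg [109. 399.] 8 [ 0.8591 -0.5606  0.1054]
scene peg [103. 402.] 8 [ 0.8599 -0.5749  0.1063]
scene peg [ 96. 405.] 6 [ 0.8609 -0.5908  0.1054]
scene peg [ 82. 411.] 6 [ 0.863  -0.62    0.1053]
scene peg [ 70. 416.] 21 [ 0.8641 -0.6448  0.106 ]
scene 0.155 [349. 193.] [345 190  10   6  31] [0.5612 0.1657 0.1632] [0.55  0.158 0.156] [0.564 0.18  0.171]
scene 0.155 [323. 218.] [293 207  56  24 388] [0.6177 0.0681 0.1647] [ 0.553 -0.006  0.155] [0.663 0.127 0.172]
scene 0.155 [427. 289.] [418 283  19  14 156] [0.8879 0.226  0.1593] [0.875 0.207 0.155] [0.9   0.248 0.164]
scene 0.155 [353. 313.] [342 304  25  21 306] [0.8829 0.0254 0.169 ] [0.865 0.002 0.157] [0.9   0.052 0.172]
scene 0.2 [322. 208.] [316 204  12  10  81] [0.6055 0.0571 0.2115] [0.591 0.043 0.201] [0.619 0.072 0.218]
side peg [379. 125.] 32 [ 0.5762 -0.5575  0.1044]
side peg [333. 129.] 7 [ 0.6621 -0.4189  0.1244]
side 0.155 [180. 156.] [170 149  21  16 193] [0.8772 0.032  0.1681] [0.864 0.005 0.155] [0.9   0.056 0.172]
side 0.155 [121. 193.] [113 187  16  12  98] [0.8862 0.2309 0.1591] [0.876 0.211 0.155] [0.9   0.25  0.164]
side 0.155 [234. 210.] [208 204  59  16 425] [0.6042 0.0732 0.1636] [ 0.552 -0.002  0.155] [0.665 0.128 0.172]
side 0.155 [218. 248.] [213 244  11   8  47] [0.5435 0.1802 0.1627] [0.54  0.163 0.155] [0.557 0.187 0.172]
side 0.2 [236. 198.] [230 194  12   9  85] [0.6028 0.0631 0.2102] [0.589 0.047 0.2  ] [0.619 0.076 0.214]
```

View pics/c1.png

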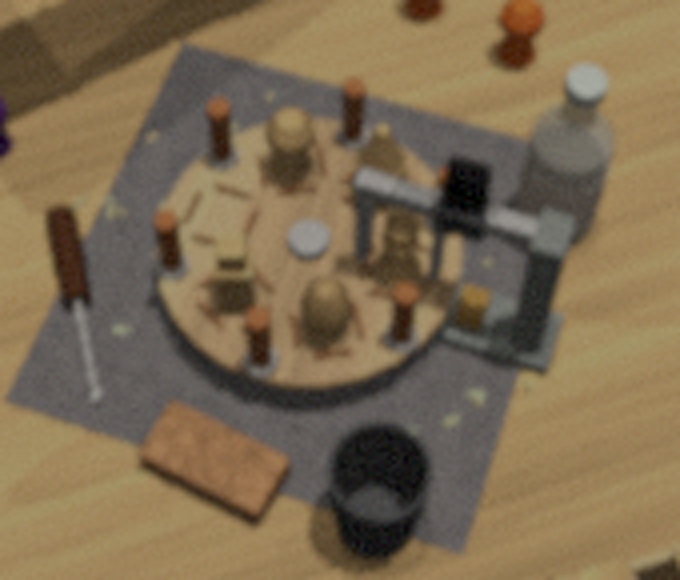

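View pics/c2.png

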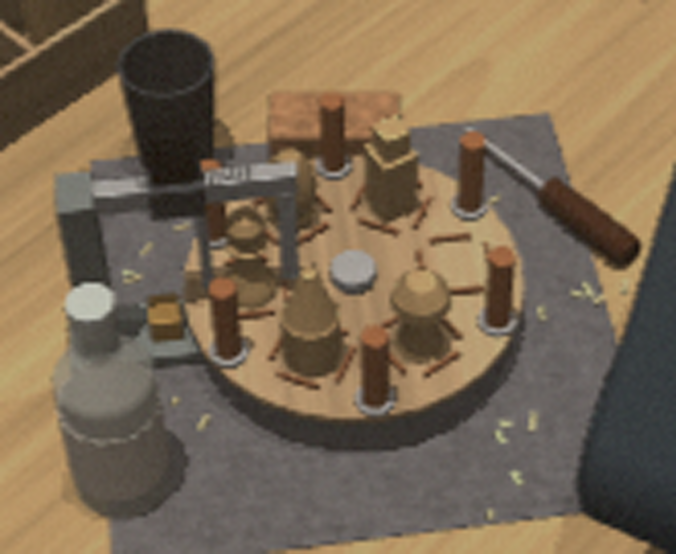

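```bash
python3 - <<'E'
from h import *
T={}
for n,o,sc in(("scene",(205,165),4),("side",(195,165),4.1)):
    d=np.load(f"pics/{n}0.npz");im,P=d["im"],d["P"]; hsv=cv2.cvtColor(im,cv2.COLOR_RGB2HSV).astype(int);z=P[...,2]
    roi=(P[...,0]>.42)&(P[...,0]<.75)&(P[...,1]>-.15)&(P[...,1]<.2)
    m=roi&(z>.09)&(z<.128)&((hsv[...,0]<13)|(hsv[...,0]>170))&(hsv[...,1]>110)
    k,l,s,c=cv2.connectedComponentsWithStats(m.astype(np.uint8),connectivity=8)
    L=[]
    for i in range(1,k):
        if s[i,4]<8: continue
        q=P[l==i]; t=q[q[:,2]>np.percentile(q[:,2],50)]
        L.append(t.mean(0)); print(n,(c[i]-o)*sc//1,s[i,4],t.mean(0).round(4),q[:,2].max().round(4))
    L=np.array(L); T[n]=L
    # grip top
    m=roi&(z>.206)&(z<.216); q=P[m]; print(n,"grip",m.sum(),q.mean(0).round(4))
    m=roi&(z>.158)&(z<.169)&(hsv[...,1]<70)&(hsv[...,2]>90); q=P[m]
    mu=q.mean(0); u,S,vt=np.linalg.svd((q-mu)[:,:2],full_matrices=False); e=vt[0]*np.sign(vt[0,1]); 
    pr=(q-mu)[:,:2]@e; print("beam",mu.round(4),np.degrees(np.arctan2(e[1],e[0])),pr.min(),pr.max(),(S/np.sqrt(len(q))).round(4))
    # hub
    m=roi&(z>.05)&(z<.075)&(hsv[...,1]<50)&(hsv[...,2]>110); 
    k,l,s,c=cv2.connectedComponentsWithStats(m.astype(np.uint8))
    for i in range(1,k):
        if s[i,4]>20: print("hub",(c[i]-o)*sc//1,s[i],P[l==i].mean(0).round(4))
    from scipy.optimize import least_squares
    # disc top
    m=roi&(abs(z-.046)<.003)&(hsv[...,1]>60)&(hsv[...,0]<25)
    q=P[m];(cx,cy),r=cv2.minEnclosingCircle(q[:,:2].astype(np.float32));print("disc",cx,cy,r)
E
```

```text
scene [351.  96.] 19 [0.4558 0.0341 0.1172] 0.1211
scene [217. 123.] 14 [ 0.4412 -0.0687  0.1118] 0.1213
scene [160. 222.] 11 [ 0.5155 -0.1378  0.1192] 0.1202
scene [401. 304.] 13 [0.635  0.0026 0.1158] 0.1205
scene [257. 327.] 21 [ 0.6175 -0.0962  0.1181] 0.1229
scene grip 66 [0.6044 0.057  0.2115]
beam [0.6102 0.0678 0.1647] 52.314351572706265 -0.08953614374936714 0.06402685742802675 [0.052  0.0126]
hub [306. 235.] [277 220  10   9  74] [ 0.5326 -0.0306  0.0598]
disc 0.5466266870498657 0.02472962625324726 0.17193293571472168
side [331. 109.] 30 [ 0.612  -0.0934  0.1171] 0.1213
side [470. 143.] 28 [ 0.5151 -0.1309  0.1179] 0.1213
side [208. 162.] 9 [0.6328 0.0059 0.1184] 0.1192
side [499. 264.] 42 [ 0.4354 -0.0649  0.1165] 0.12
side [221. 295.] 44 [0.5493 0.076  0.1173] 0.1206
side [374. 346.] 50 [0.4493 0.0386 0.1166] 0.1198
side grip 66 [0.6034 0.0613 0.2108]
beam [0.6119 0.0726 0.1643] 53.48874884092776 -0.09120908532130652 0.060924772158152375 [0.0514 0.0169]
hub [351. 265.] [276 226  11   9  74] [ 0.5323 -0.0281  0.0588]
disc 0.5823235511779785 -0.027039606124162674 0.16414617002010345
```

The five figures in the enlarged side view:
- Cone-topped one at c2 (310,320)
- Ball-capped mushroom at (420,310)
- Square block at (392,170)
- Egg at (297,190)
- Pawn under the beam at (247,255)

Only the first has a tall cone on a 40 mm round body, so it is the gnome. It stands one stop anticlockwise of the caliper, so the disc must turn −60°.

From the pegs, hub and grip, the axis is at about (0.533, −0.0295), the caliper direction is about 50.8°, and the grip is at about (0.604, 0.059).

I'll start moving now.

Call:
move_arm(motion="1 0 0 -0.3 0; 1 1 -0.72 -0.6 -0.136; 1 1 -0.72 -0.6 -0.136; 1 1 -0.72 -0.6 -0.136; 1 1 -0.72 -0.6 -0.136; 1 1 -0.72 -0.6 -0.136; 1 1 -0.72 -0.6 -0.136; 1 1 -0.72 -0.6 -0.136")

```text
time: 0.77
position: [0.3946, -0.3376, 0.3232]
tool_rot: [0.902, 0.431, 0.001, 0.0]
ft_force: [0.0, -0.1, -0.2]
grip_width: 0.0869
grip_force: 0.0
```

```bash
cat >> h.py <<'E'
AX=np.array([.533,-.0295]); PHI=50.8
def go(x,y,z,yaw):
    o=robot.get_obs(); r=R.from_quat(o["tool_rot"]); d=r.inv().apply(np.array([x,y,z])-o["position"])/.2
    X=r.as_matrix()[:,0]; y0=np.degrees(np.arctan2(X[1],X[0])); t=-((yaw-y0+180)%360-180)/180
    print("t",round(o["time"],2),"pos",o["position"].round(4),"yaw",y0.round(2),"F",o["ft_force"].round(1),"grip",round(o["grip_width"],4),"->",d.round(3),round(t,4))
E
python3 -c "
from h import *
go(.604,.059,.3,PHI)"
```

```text
t 0.77 pos [ 0.3946 -0.3376  0.3232] yaw 51.03 F [ 0.  -0.1 -0.2] grip 0.0869 -> [ 2.2   -0.433  0.121] 0.0013
```

Call:
move_arm(motion="0 1 -0.2 0 0; 0 1 -0.2 0 0; 0 1 -0.2 0 0; 0 1 -0.2 0 0; 0 1 -0.2 0 0; 0 1 -0.2 0 0")

```text
time: 1.27
position: [0.4896, -0.1567, 0.3208]
tool_rot: [0.902, 0.432, 0.001, -0.002]
ft_force: [-0.7, -0.6, 0.3]
grip_width: 0.0551
grip_force: 0.0
```

Call:
move_arm(motion="0 0.95 -0.22 0.1 0; 0 0.95 -0.22 0.1 0; 0 0.95 -0.22 0.1 0; 0 0.95 -0.22 0.1 0; 0 0.95 -0.22 0.1 0; 0 0.95 -0.22 0.1 0; 0 0.95 -0.22 0.1 0")

```text
time: 1.85
position: [0.5739, 0.0132, 0.3001]
tool_rot: [0.903, 0.43, -0.001, -0.0]
ft_force: [0.1, 0.0, 0.4]
grip_width: 0.0434
grip_force: 0.0
```

```bash
python3 - <<'E'
from h import *
go(.604,.059,.3,PHI)
im,P=pts("wrist");np.savez("pics/w1.npz",im=im,P=P);cv2.imwrite("pics/w1.png",im[:,:,::-1])
print(robot.camera_model("wrist")["position"])
z=P[...,2];m=(z>.205)&(z<.217)
k,l,s,c=cv2.connectedComponentsWithStats(m.astype(np.uint8))
for i in range(1,k):
    if s[i,4]>50: q=P[l==i];print(c[i],s[i],q.mean(0).round(4),cv2.minAreaRect(q[:,:2].astype(np.float32)))
E
```

```text
t 1.85 pos [0.5739 0.0132 0.3001] yaw 50.93 F [0.1 0.  0.4] grip 0.0434 -> [ 0.273 -0.027  0.   ] 0.0007
[0.61854183 0.06687647 0.48384203]
[272.48666667 130.73222222] [262 110  22  43 900] [0.605  0.0602 0.2105] ((0.6046684384346008, 0.05988956242799759), (0.029994146898388863, 0.015422051772475243), 50.9952392578125)
```

View pics/w1.png

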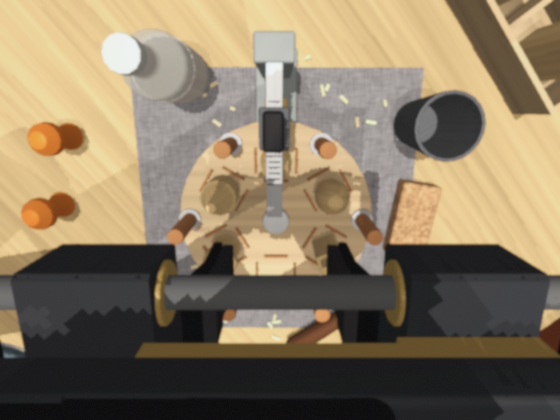

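Seen from above, the black grip is at pixel (272,131), which gives (0.6047, 0.0600) at 51.0° and measures 30 × 15 mm as it should. The bottle at (150,65) and the tumbler at (440,125) are clear of it. I'll lower the gripper over it and grip.

Call:
move_arm(motion="0 0.28 -0.027 0 0; 0 0.28 -0.027 0.15 0; 0 0.28 -0.027 0.3 0; 0 0.28 -0.027 0.45 0; 0 0.28 -0.027 0.58 0; 0 0.28 -0.027 0.58 0; -0.7 0.28 -0.027 0.58 0; -0.7 0.28 -0.027 0.58 0; -0.7 0.28 -0.027 0.58 0; -0.7 0.28 -0.027 0.58 0; -0.7 0.28 -0.027 0.58 0", newtons=15)

```text
time: 2.82
position: [0.6062, 0.0591, 0.187]
tool_rot: [0.903, 0.429, 0.001, 0.001]
ft_force: [-0.3, 0.2, -0.4]
grip_width: 0.0185
grip_force: 0.2
```

Call:
move_arm(motion="-0.8 0 0 0 0; -0.8 0 0 0 0; -0.8 0 0 0 0; -0.8 0.02 0 0 0; -0.8 0.035 0 0 0; -0.8 0.05 0 0 0; -0.8 0.065 0 0 0; -0.8 0.065 0 0 0")

```text
time: 3.48
position: [0.6134, 0.07, 0.1867]
tool_rot: [0.903, 0.429, 0.0, 0.0]
ft_force: [-2.8, 1.0, 6.1]
grip_width: 0.0158
grip_force: 15.0
```

```bash
python3 -c "
from h import *
go(.604,.059,.184,51)"
```

```text
t 3.48 pos [0.6134 0.07   0.1867] yaw 50.8 F [-2.8  1.   6.1] grip 0.0158 -> [-0.072 -0.002  0.014] -0.0011
```

Call:
move_arm(motion="-0.8 0.01 0 0 0; -0.8 0.02 0 0 0; -0.8 0.02 0 0 0")

```text
time: 3.73
position: [0.6158, 0.0729, 0.1867]
tool_rot: [0.903, 0.429, 0.0, 0.0]
ft_force: [-3.0, 0.7, 7.1]
grip_width: 0.0151
grip_force: 15.0
```

Call:
move_arm(motion="-0.8 0.01 0 0 0; -0.8 0.02 0 0 0; -0.8 0.02 0 0 0")

```text
time: 3.98
position: [0.6183, 0.076, 0.1867]
tool_rot: [0.903, 0.429, 0.0, 0.0]
ft_force: [-2.9, 0.3, 7.0]
grip_width: 0.0158
grip_force: 15.0
```

Call:
move_arm(motion="-0.8 0.01 0 0 0; -0.8 0.02 0 0 0; -0.8 0.02 0 0 0")

```text
time: 4.23
position: [0.6208, 0.0791, 0.1867]
tool_rot: [0.903, 0.429, 0.0, 0.0]
ft_force: [-3.0, 0.9, 6.9]
grip_width: 0.0155
grip_force: 15.0
```

Call:
move_arm(motion="-0.8 0.01 0 0 0; -0.8 0.02 0 0 0; -0.8 0.02 0 0 0")

```text
time: 4.48
position: [0.6234, 0.0822, 0.1867]
tool_rot: [0.903, 0.429, 0.0, 0.0]
ft_force: [-3.4, 0.9, 6.4]
grip_width: 0.0155
grip_force: 15.0
```

Call:
move_arm(motion="-0.8 0.01 0 0 0; -0.8 0.015 0 0 0; -0.8 0.015 0 0 0")

```text
time: 4.73
position: [0.6242, 0.0833, 0.1867]
tool_rot: [0.903, 0.429, -0.001, 0.001]
ft_force: [-3.7, -2.6, 7.2]
grip_width: 0.0157
grip_force: 15.0
```

```bash
python3 - <<'E'
from h import *
go(.604,.059,.184,51)
for n in("scene","side"):
    im,P=pts(n);cv2.imwrite(f"pics/{n}1.png",im[:,:,::-1]);np.savez(f"pics/{n}1.npz",im=im,P=P)
im=cv2.imread("pics/side1.png");cv2.imwrite("pics/s1c.png",cv2.resize(im[165:300,195:360],None,fx=4.1,fy=4.1,interpolation=cv2.INTER_CUBIC))
E
```

```text
t 4.73 pos [0.6242 0.0833 0.1867] yaw 50.83 F [-3.7 -2.6  7.2] grip 0.0157 -> [-0.158 -0.002  0.014] -0.001
```

View pics/s1c.png

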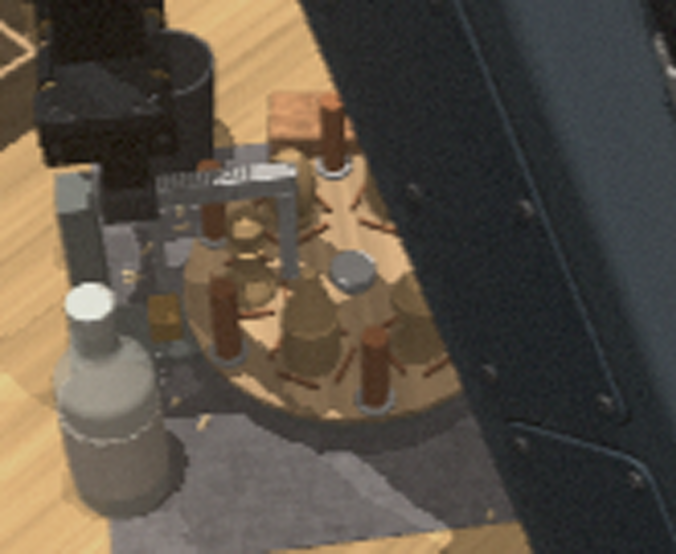

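The jaw has moved out next to the column, with its shank at about (158,230) in the crop. The last step fell short and the force rose. I'll press once more to confirm the end stop.

Call:
move_arm(motion="-0.8 0.01 0 0 0; -0.8 0.02 0 0 0; -0.8 0.02 0 0 0")

```text
time: 5.08
position: [0.6243, 0.0833, 0.1867]
tool_rot: [0.903, 0.429, -0.006, 0.002]
ft_force: [-9.6, -9.5, 10.6]
grip_width: 0.0156
grip_force: 15.0
```

The end stop is confirmed: no travel and about 13 N. I'll ease off, release and rise.

Call:
move_arm(motion="-0.8 -0.02 0 0 0; -0.8 -0.02 0 0 0; -0.1 -0.02 0 0 0; -0.1 -0.02 0 0 0; -0.1 -0.02 0 0 0; -0.1 -0.02 -0.15 0 0; -0.1 -0.02 -0.35 0 0; -0.1 -0.02 -0.55 0 0; -0.1 -0.02 -0.55 0 0; -0.1 -0.02 -0.55 0 0")

```text
time: 5.92
position: [0.539, 0.1543, 0.1848]
tool_rot: [0.903, 0.429, -0.001, -0.0]
ft_force: [0.3, 0.3, 0.7]
grip_width: 0.0601
grip_force: 0.0
```

I made a mistake there: I put the lift in the tool's y column, so the gripper slid sideways towards the bottle. I'll check for damage before anything else moves.

```bash
python3 - <<'E'
from h import *
go(.539,.154,.3,51)
o=robot.get_obs();print(o["moment"])
a=[]
for n,(r,c) in(("scene",(140,210)),("side",(165,165))):
    im,P=pts(n);np.savez(f"pics/{n}2.npz",im=im,P=P)
    a.append(cv2.resize(im[r:r+170,c:c+195],(390*1,340),interpolation=cv2.INTER_CUBIC))
cv2.imwrite("pics/chk.png",np.hstack(a)[:,:,::-1])
# bottle centroid by depth, before/after, z .03-.19
for n in("scene","side"):
  for t in("0","1","2"):
    P=np.load(f"pics/{n}{t}.npz")["P"];m=(np.hypot(P[...,0]-.55,P[...,1]-.175)<.07)&(P[...,2]>.02)&(P[...,2]<.125);print(n,t,m.sum(),P[m].mean(0).round(4))
E
```

```text
t 5.92 pos [0.539  0.1543 0.1848] yaw 50.84 F [0.3 0.3 0.7] grip 0.0601 -> [-0.002  0.001 -0.576] -0.0009
[-0.09996719 -0.00671468 -0.03778463]
scene 0 343 [0.5695 0.1592 0.0889]
scene 1 147 [0.5795 0.176  0.0844]
scene 2 305 [0.5717 0.1618 0.092 ]
side 0 634 [0.533  0.1871 0.0785]
side 1 628 [0.5328 0.1872 0.0786]
side 2 632 [0.5331 0.1875 0.0795]
```

View pics/chk.png

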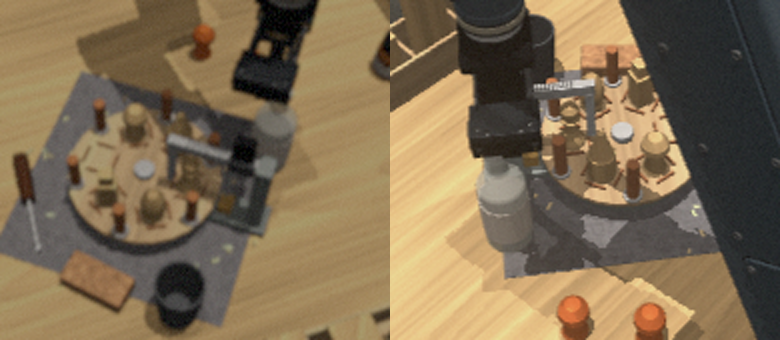

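The bottle still stands unmoved (side view about (505,205), centroid within 0.5 mm). The jaw grip at (245,148) is still against the column, and all the figures are upright. This time I'll lift straight up.

Call:
move_arm(motion="-0.1 0 0 -0.15 0; -0.1 0 0 -0.35 0; -0.1 0 0 -0.55 0; -0.1 0 0 -0.55 0; -0.1 0 0 -0.55 0; -0.1 0 0 -0.55 0")

```text
time: 6.52
position: [0.5404, 0.1535, 0.295]
tool_rot: [0.904, 0.429, 0.0, 0.0]
ft_force: [-1.0, -0.3, -0.1]
grip_width: 0.0393
grip_force: 0.0
```

```bash
python3 - <<'E'
from h import *
im,P=pts("wrist");z=P[...,2];m=(z>.2)&(z<.217)
k,l,s,c=cv2.connectedComponentsWithStats(m.astype(np.uint8))
for i in range(1,k):
    if s[i,4]>50: q=P[l==i];print(c[i],s[i],q.mean(0).round(4),cv2.minAreaRect(q[:,:2].astype(np.float32)))
a0=np.load("pics/w1.npz")
for Q,n in((a0["P"],"before"),(P,"after")):
    m=(Q[...,2]>.18)&(Q[...,2]<.2)&(Q[...,1]>.13)&(Q[...,1]<.25); print(n,"cap",m.sum(),Q[m].mean(0).round(4))
go(.45,-.12,.29,51); go(.5166,-.133,.29,81)
E
```

```text
[422.42260692 207.80651731] [409 188  28  41 982] [0.6231 0.0856 0.2093] ((0.6234773993492126, 0.08363135159015656), (0.030341019853949547, 0.016008662059903145), 51.027252197265625)
before cap 1452 [0.5536 0.1727 0.1893]
after cap 1091 [0.5531 0.1746 0.1897]
t 6.57 pos [0.5397 0.1534 0.294 ] yaw 50.75 F [-0.2 -0.2  0.2] grip 0.0392 -> [-1.342  0.518  0.021] -0.0014
t 6.57 pos [0.5397 0.1534 0.294 ] yaw 50.75 F [-0.2 -0.2  0.2] grip 0.0392 -> [-1.182  0.817  0.021] -0.1681
```

The bottle cap is where it was, and the grip is at the open end, 30.2 mm out from its start. Next I'll go over the far peg.

Call:
move_arm(motion="-0.1 -0.6 0.41 0 -0.084; -0.1 -0.6 0.41 0 -0.084; -0.1 -0.6 0.41 0 -0.084; -0.1 -0.6 0.41 0 -0.084; -0.1 -0.6 0.41 0 -0.084; -0.1 -0.6 0.41 0 -0.084")

```text
time: 7.07
position: [0.527, 0.0077, 0.2934]
tool_rot: [0.84, 0.542, -0.001, -0.002]
ft_force: [0.3, 0.6, -0.5]
grip_width: 0.0395
grip_force: 0.0
```

```bash
python3 -c "
from h import *
go(.5166,-.133,.28,81)"
```

```text
t 7.07 pos [0.527  0.0077 0.2934] yaw 65.67 F [ 0.3  0.6 -0.5] grip 0.0395 -> [-0.663  0.243  0.067] -0.0851
```

Call:
move_arm(motion="-0.1 -0.95 0.32 0.05 -0.085; -0.1 -0.95 0.32 0.05 -0.085; -0.1 -0.95 0.32 0.05 -0.085; -0.1 -0.95 0.32 0.05 -0.085; -0.1 -0.95 0.32 0.05 -0.085; -0.1 -0.95 0.32 0.05 -0.085; -0.1 -0.95 0.32 0.05 -0.085; -0.1 -0.95 0.32 0.05 -0.085")

```text
time: 7.73
position: [0.5085, -0.1891, 0.2842]
tool_rot: [0.759, 0.651, 0.0, -0.001]
ft_force: [0.3, 0.7, 0.3]
grip_width: 0.0394
grip_force: 0.0
```

```bash
python3 - <<'E'
from h import *
go(.5166,-.133,.28,81)
im,P=pts("wrist");hsv=cv2.cvtColor(im,cv2.COLOR_RGB2HSV)
cv2.imwrite("pics/w2.png",im[:,:,::-1])
z=P[...,2];m=(z>.11)&(z<.122)&((hsv[...,0]<13)|(hsv[...,0]>170))&(hsv[...,1]>90)
k,l,s,c=cv2.connectedComponentsWithStats(m.astype(np.uint8))
for i in range(1,k):
    if s[i,4]>40:
        q=P[l==i];p=q.mean(0);d=p[:2]-AX;print(c[i].round(),s[i],p.round(4),np.hypot(*d).round(4),np.degrees(np.arctan2(d[1],d[0])).round(1))
E
```

```text
t 7.73 pos [ 0.5085 -0.1891  0.2842] yaw 81.21 F [0.3 0.7 0.3] grip 0.0394 -> [ 0.283 -0.003  0.022] 0.0012
[550. 349.] [542 344  16  11 110] [ 0.7719 -0.4116  0.1155] 0.4506 -58.0
```

```bash
python3 - <<'E'
from h import *
im,P=pts("wrist");z=P[...,2];m=(z>.108)&(z<.124)&(np.hypot(P[...,0]-AX[0],P[...,1]-AX[1])<.13)
k,l,s,c=cv2.connectedComponentsWithStats(m.astype(np.uint8))
for i in range(1,k):
    if s[i,4]>20:
        q=P[l==i];p=q.mean(0);d=p[:2]-AX;print(c[i].round(),s[i],p.round(4),im[l==i].mean(0).round(),np.hypot(*d).round(4),np.degrees(np.arctan2(d[1],d[0])).round(1))
E
```

```text
[197.   7.] [182   0  31  20 435] [ 0.461  -0.0221  0.1115] [222. 197. 144.] 0.0724 174.1
[362.   4.] [357   0  11  12  50] [ 0.604  -0.0409  0.1087] [232. 201. 147.] 0.0719 -9.1
[178.  65.] [168  54  21  22 354] [ 0.4352 -0.0659  0.1154] [190. 137.  91.] 0.1044 -159.6
[379.  67.] [369  56  21  22 355] [ 0.6127 -0.0949  0.1153] [206. 150. 100.] 0.1031 -39.4
[313.  84.] [306  70  22  21  46] [ 0.5522 -0.1007  0.1161] [170. 144. 100.] 0.0738 -74.9
[278. 125.] [269 116  19  20 283] [ 0.5156 -0.1318  0.1158] [208. 154. 108.] 0.1037 -99.7
```

The peg is at (0.5156, −0.1318, 0.116), 104 mm from the axis, which is as it should be. The three pegs refine the axis to (0.5326, −0.0284) with φ ≈ 50.7°. I'll go over the peg, lower and close on it gently.

Call:
move_arm(motion="-0.3 0.288 -0.009 0 0.003; -0.3 0.288 -0.009 0.1 0.003; -0.3 0.288 -0.009 0.3 0.003; -0.3 0.288 -0.009 0.5 0.003; -0.3 0.288 -0.009 0.7 0.003; -0.3 0.288 -0.009 0.85 0.003; -0.3 0.288 -0.009 0.94 0.003; -0.3 0.288 -0.009 0.94 0.003; -0.3 0.288 -0.009 0.94 0.003", newtons=6)

```text
time: 8.58
position: [0.5154, -0.1316, 0.0968]
tool_rot: [0.762, 0.648, -0.0, -0.001]
ft_force: [0.1, 0.2, 0.9]
grip_width: 0.0303
grip_force: 0.0
```

Call:
move_arm(motion="-0.7 0 0 0 0; -0.7 0 0 0 0; -0.7 0 0 0 0; -0.7 0 0 0 0; -0.7 0 0 0 0", newtons=6)

```text
time: 9.0
position: [0.5162, -0.1338, 0.0982]
tool_rot: [0.762, 0.647, 0.0, 0.001]
ft_force: [0.3, -0.0, 0.2]
grip_width: 0.0144
grip_force: 0.0
```

```bash
cat >> h.py <<'E'
AX=np.array([.5326,-.0284]); PHI=50.7
E
python3 - <<'E'
from h import *
go(.5156,-.132,.096,80.7)
o=robot.get_obs();d=o["position"][:2]-AX;print(np.hypot(*d),np.degrees(np.arctan2(d[1],d[0])))
X=R.from_quat(o["tool_rot"]).as_matrix()
r=np.hypot(*d);a0=np.arctan2(d[1],d[0])
for k in range(0,66,5):
    a=a0-np.radians(k);p=AX+r*np.array([np.cos(a),np.sin(a)])-o["position"][:2]
    print(k,(p@X[:2,0]/.2).round(3),(p@X[:2,1]/.2).round(3),round(k/180,4))
E
```

```text
t 9.0 pos [ 0.5162 -0.1338  0.0982] yaw 80.64 F [ 0.3 -0.   0.2] grip 0.0144 -> [ 0.008 -0.005  0.011] -0.0003
0.10661710322721288 -98.83510504003718
0 0.0 0.0 0.0
5 0.002 -0.046 0.0278
10 0.007 -0.093 0.0556
15 0.017 -0.138 0.0833
20 0.03 -0.183 0.1111
25 0.048 -0.226 0.1389
30 0.069 -0.267 0.1667
35 0.094 -0.307 0.1944
40 0.122 -0.344 0.2222
45 0.153 -0.378 0.25
50 0.187 -0.41 0.2778
55 0.223 -0.439 0.3056
60 0.262 -0.464 0.3333
65 0.303 -0.486 0.3611
```

The fingers closed to 14 mm with no force, so the 18 mm peg isn't between the pads. I'll look.

```bash
python3 - <<'E'
from h import *
o=robot.get_obs();print(o["grip_width"],o["grip_force"],o["position"])
a=[]
for n,(r,c) in(("scene",(150,200)),("wrist",(0,80))):
    im,P=pts(n)
    if n=="scene": im=im[r:r+150,c:c+150]; np.savez("pics/scene3.npz",P=P)
    else:
        cv2.imwrite("pics/w3.png",im[:,:,::-1]); im=im[:400,80:480]
    a.append(cv2.resize(im,(400,400),interpolation=cv2.INTER_CUBIC))
cv2.imwrite("pics/chk2.png",np.hstack(a)[:,:,::-1])
E
```

```text
0.014377888170224676 0.0 [ 0.51622454 -0.13375203  0.09824403]
```

View pics/chk2.png

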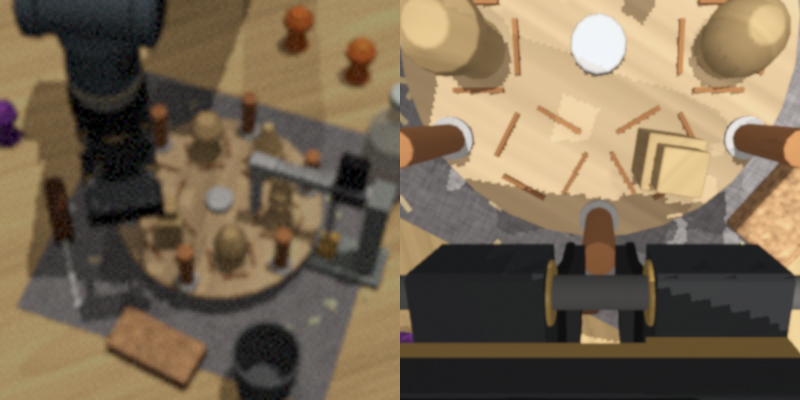

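```bash
python3 - <<'E'
from h import *
im,P=pts("wrist");hsv=cv2.cvtColor(im,cv2.COLOR_RGB2HSV);o=robot.get_obs()
X=R.from_quat(o["tool_rot"]).as_matrix()
m=np.zeros(P.shape[:2],bool);m[200:350,250:310]=1
m&=(P[...,2]>.05)&(P[...,2]<.2)&(hsv[...,1]>90)
for lo in np.arange(.05,.13,.01):
    q=P[m&(P[...,2]>lo)&(P[...,2]<lo+.01)]
    if len(q)>5: L=(q-o["position"])@X; print(round(lo,3),len(q),"tool x",L[:,0].min().round(4),np.median(L[:,0]).round(4),L[:,0].max().round(4),"y",L[:,1].min().round(4),L[:,1].max().round(4))
go(.5156,-.132,.096,80.7)
E
```

```text
0.05 62 tool x 0.0066 0.0096 0.0107 y -0.0076 0.0068
0.06 109 tool x 0.0046 0.0096 0.0107 y -0.0079 0.0078
0.07 130 tool x 0.0018 0.0096 0.0108 y -0.0093 0.0086
0.08 156 tool x 0.0023 0.0095 0.0108 y -0.0092 0.0085
0.09 170 tool x 0.0026 0.0096 0.0109 y -0.0083 0.0085
0.1 196 tool x 0.0051 0.0096 0.0109 y -0.0082 0.0078
0.11 944 tool x -0.0065 0.0033 0.0109 y -0.0074 0.0074
0.12 51 tool x -0.0013 0.0051 0.0107 y -0.0068 0.0074
t 9.15 pos [ 0.5158 -0.1336  0.0976] yaw 80.63 F [-0.7  0.7  0.1] grip 0.0133 -> [ 0.008 -0.002  0.008] -0.0004
```

Call:
move_arm(motion="-1 0.01 0 0 0; -1 0.01 0 0 0; -1 0.01 0 0 0; -1 0.01 0 0 0", newtons=6)

```text
time: 9.48
position: [0.516, -0.1315, 0.0972]
tool_rot: [0.762, 0.647, -0.0, -0.0]
ft_force: [0.7, -0.7, -0.4]
grip_width: 0.0011
grip_force: 0.0
```

The fingers shut completely, so they must be beside the peg. I'll locate the fingertips in the wrist depth image.

```bash
python3 - <<'E'
from h import *
im,P=pts("wrist");o=robot.get_obs()
X=R.from_quat(o["tool_rot"]).as_matrix();L=(P-o["position"])@X
for r in range(225,345,10):
    print(r,[tuple((L[r,c]*1000).round().astype(int)) if np.isfinite(L[r,c,0]) else None for c in (240,255,265,272,280,288,296,310,325)])
# side & scene: red peg points at peg location
for n in("scene","side"):
    im2,Q=pts(n);M=(Q-o["position"])@X;m=(abs(M[...,0])<.05)&(abs(M[...,1])<.05)&(M[...,2]<.04)&(M[...,2]>-.03)
    print(n,m.sum(),[ (M[m][i]*1000).round().astype(int).tolist()+im2[m][i].tolist() for i in range(0,m.sum(),max(1,m.sum()//15))])
cv2.imwrite("pics/w4.png",cv2.resize(im[190:360,190:370],None,fx=3,fy=3,interpolation=cv2.INTER_CUBIC)[:,:,::-1])
E
```

```text
225 [(np.int64(-3), np.int64(-26), np.int64(51)), (np.int64(-3), np.int64(-16), np.int64(50)), (np.int64(-2), np.int64(-9), np.int64(47)), (np.int64(8), np.int64(-4), np.int64(17)), (np.int64(8), np.int64(0), np.int64(16)), (np.int64(7), np.int64(5), np.int64(20)), (np.int64(-2), np.int64(11), np.int64(48)), (np.int64(-3), np.int64(20), np.int64(52)), (np.int64(-3), np.int64(30), np.int64(51))]
235 [(np.int64(-26), np.int64(-31), np.int64(97)), (np.int64(-10), np.int64(-16), np.int64(51)), (np.int64(4), np.int64(-8), np.int64(10)), (np.int64(8), np.int64(-4), np.int64(0)), (np.int64(8), np.int64(0), np.int64(-2)), (np.int64(7), np.int64(5), np.int64(2)), (np.int64(-10), np.int64(11), np.int64(51)), (np.int64(-10), np.int64(20), np.int64(50)), (np.int64(-25), np.int64(36), np.int64(95))]
245 [(np.int64(38), np.int64(-10), np.int64(-96)), (np.int64(38), np.int64(-6), np.int64(-98)), (np.int64(11), np.int64(-6), np.int64(-25)), (np.int64(11), np.int64(-3), np.int64(-23)), (np.int64(8), np.int64(0), np.int64(-17)), (np.int64(11), np.int64(4), np.int64(-23)), (np.int64(12), np.int64(8), n
[... 3998 characters left out ...]
 119, 94, 63], [31, 48, -8, 107, 84, 54], [28, 46, 0, 80, 64, 39], [48, 49, 2, 79, 63, 43], [45, 48, 7, 60, 47, 30], [42, 48, 13, 63, 53, 33], [39, 46, 22, 65, 51, 35], [38, 48, 24, 68, 55, 39], [35, 47, 30, 67, 55, 35], [32, 46, 37, 63, 46, 31]]
side 209 [[34, 43, -30, 178, 144, 99], [39, 28, -29, 175, 145, 99], [36, 26, -20, 80, 68, 46], [10, -8, -28, 23, 14, 11], [5, -7, -20, 63, 39, 25], [-1, -8, -12, 67, 46, 35], [-2, -8, -7, 59, 39, 21], [-1, -9, -5, 63, 43, 30], [45, 24, 0, 74, 60, 43], [43, 21, 3, 73, 60, 39], [34, 23, 15, 74, 61, 41], [31, 22, 21, 82, 64, 42], [8, 1, 22, 69, 47, 33], [9, -1, 24, 64, 45, 29], [8, -4, 27, 63, 43, 27], [6, -6, 31, 66, 44, 33], [45, 23, 38, 75, 62, 43]]
```

View pics/w4.png

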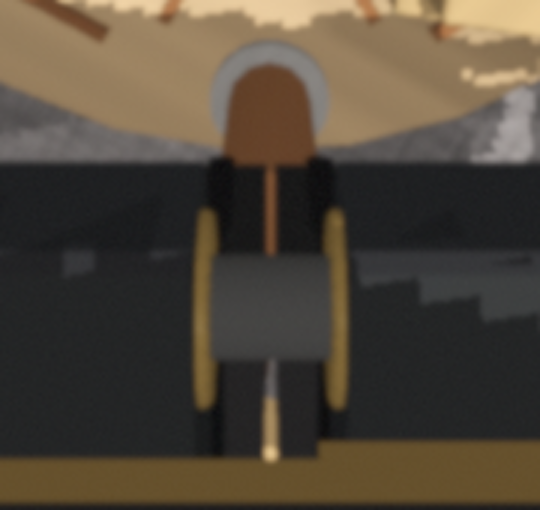

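```bash
python3 - <<'E'
from h import *
P=np.load("pics/w1.npz")["P"];X=R.from_quat([.903,.43,0,0]).as_matrix();L=(P-np.array([.5739,.0132,.3001]))@X
m=(abs(L[...,0])<.03)&(abs(L[...,1])<.06)&(L[...,2]>-.06)&(L[...,2]<.04)
print(m.sum())
for lo in range(-60,40,6):
    q=L[m&(L[...,2]*1000>lo)&(L[...,2]*1000<=lo+6)]*1000
    if len(q)>5: print(lo,len(q),q.min(0).round(),q.max(0).round())
E
```

```text
1966
-60 164 [ -9. -33. -60.] [ 13.  33. -54.]
-54 391 [ -8. -33. -54.] [ 13.  32. -48.]
-48 368 [ -9. -31. -48.] [ 12.  31. -42.]
-42 328 [  3. -31. -42.] [ 12.  31. -36.]
-36 305 [ -0. -31. -36.] [ 13.  31. -30.]
-30 299 [ -2. -31. -30.] [ 13.  31. -24.]
-24 111 [ -4. -31. -24.] [ 12.  30. -20.]
```

In free air the visible fingertips end 20 mm behind the reported TCP, not 8 mm ahead of it. So the real tips are at TCP z + 0.020, and here they hover just above the peg top. That also means the thumb grip was held only by its top few mm. I'll open, go 28 mm lower and close on the peg.

Call:
move_arm(motion="-0.3 0 0 0 0; -0.3 0 0 0 0; -0.3 0 0 0 0; -0.3 0 0 0 0; -0.3 0.005 0 0.07 0; -0.3 0.005 0 0.145 0; -0.3 0.005 0 0.145 0; -0.3 0.005 0 0.145 0; -0.8 0.005 0 0.145 0; -0.8 0.005 0 0.145 0; -0.8 0.005 0 0.145 0; -0.8 0.005 0 0.145 0", newtons=6)

```text
time: 10.63
position: [0.5159, -0.1306, 0.0689]
tool_rot: [0.762, 0.647, -0.0, 0.0]
ft_force: [-1.1, 0.0, 1.6]
grip_width: 0.0174
grip_force: 6.0
```

```bash
cat > arc.py <<'E'
import sys
from h import *
def arc(ks):
    go(.5156,-.132,.068,80.7)
    o=robot.get_obs();d=o["position"][:2]-AX;r=np.hypot(*d);a0=np.arctan2(d[1],d[0]);print(r,np.degrees(a0))
    X=R.from_quat(o["tool_rot"]).as_matrix()
    for k in ks:
        a=a0-np.radians(k);p=AX+r*np.array([np.cos(a),np.sin(a)])-o["position"][:2]
        print(k,(p@X[:2,0]/.2).round(3),(p@X[:2,1]/.2).round(3),round(k/180,4))
arc(range(0,66,5))
E
python3 arc.py
```

```text
t 10.63 pos [ 0.5159 -0.1306  0.0689] yaw 80.67 F [-1.1  0.   1.6] grip 0.0174 -> [-0.007 -0.001  0.005] -0.0002
0.10358433018906482 -99.26170544756681
0 0.0 0.0 0.0
5 0.002 -0.045 0.0278
10 0.008 -0.09 0.0556
15 0.017 -0.134 0.0833
20 0.031 -0.177 0.1111
25 0.048 -0.219 0.1389
30 0.069 -0.259 0.1667
35 0.093 -0.297 0.1944
40 0.121 -0.333 0.2222
45 0.151 -0.366 0.25
50 0.185 -0.397 0.2778
55 0.22 -0.425 0.3056
60 0.258 -0.449 0.3333
65 0.298 -0.47 0.3611
```

Gripped at 17.4 mm and 6 N. Now I'll turn it slowly clockwise.

Call:
move_arm(motion="-0.8 0.001 -0.022 0 0.014; -0.8 0.002 -0.045 0 0.028; -0.8 0.005 -0.068 0 0.042; -0.8 0.008 -0.09 0 0.056; -0.8 0.012 -0.112 0 0.069; -0.8 0.017 -0.134 0 0.083; -0.8 0.024 -0.156 0 0.097; -0.8 0.031 -0.177 0 0.111; -0.8 0.039 -0.198 0 0.125; -0.8 0.048 -0.219 0 0.139; -0.8 0.058 -0.239 0 0.153; -0.8 0.069 -0.259 0 0.167")

```text
time: 11.63
position: [0.484, -0.1156, 0.0711]
tool_rot: [0.905, 0.426, 0.012, 0.014]
ft_force: [28.7, -6.3, -15.8]
grip_width: 0.0871
grip_force: 12.8
```

```bash
python3 - <<'E'
from h import *
o=robot.get_obs();print(o["ft_force"].round(1),o["grip_force"],o["grip_width"])
X=R.from_quat(o["tool_rot"]).as_matrix()
a0=np.radians(-99.26)
for k in (30,32.5,35,37.5,40,42.5,45,47.5,50,52.5,55,57.5,59,60):
    a=a0-np.radians(k);p=AX+.1045*np.array([np.cos(a),np.sin(a)])-o["position"][:2]
    print(k,(p@X[:2]/.2)[:2].round(3) if 0 else [(p@X[:2,j]/.2).round(3) for j in(0,1)],round((k-30)/180,4))
go(.5,0,.068,50.7)
E
```

```text
[ 28.7  -6.3 -15.8] 12.84360721707344 0.08710504421296733
30 [np.float64(-0.032), np.float64(-0.088)] 0.0
32.5 [np.float64(-0.031), np.float64(-0.11)] 0.0139
35 [np.float64(-0.03), np.float64(-0.133)] 0.0278
37.5 [np.float64(-0.028), np.float64(-0.156)] 0.0417
40 [np.float64(-0.024), np.float64(-0.178)] 0.0556
42.5 [np.float64(-0.02), np.float64(-0.201)] 0.0694
45 [np.float64(-0.015), np.float64(-0.223)] 0.0833
47.5 [np.float64(-0.008), np.float64(-0.245)] 0.0972
50 [np.float64(-0.001), np.float64(-0.266)] 0.1111
52.5 [np.float64(0.007), np.float64(-0.288)] 0.125
55 [np.float64(0.016), np.float64(-0.308)] 0.1389
57.5 [np.float64(0.026), np.float64(-0.329)] 0.1528
59 [np.float64(0.032), np.float64(-0.341)] 0.1611
60 [np.float64(0.037), np.float64(-0.349)] 0.1667
t 11.63 pos [ 0.484  -0.1156  0.0711] yaw 50.44 F [ 28.7  -6.3 -15.8] grip 0.0871 -> [ 0.496 -0.307  0.01 ] -0.0015
```

The 6 N grip was too weak: the peg forced the fingers open to 87 mm. I'll check where the disc is before easing off.

```bash
python3 - <<'E'
from h import *
for n in("wrist","side","scene"):
    im,P=pts(n);hsv=cv2.cvtColor(im,cv2.COLOR_RGB2HSV);z=P[...,2];d=P[...,:2]-AX;rr=np.hypot(d[...,0],d[...,1])
    m=(z>.108)&(z<.122)&(rr<.12)&(rr>.08)&((hsv[...,0]<16)|(hsv[...,0]>170))&(hsv[...,1]>90)
    k,l,s,c=cv2.connectedComponentsWithStats(m.astype(np.uint8))
    for i in range(1,k):
        if s[i,4]>7:
            p=P[l==i].mean(0);e=p[:2]-AX;print(n,c[i].round(),s[i,4],p.round(4),np.hypot(*e).round(4),((np.degrees(np.arctan2(*e[::-1]))-50.7-30)%60).round(1))
    m=(z>.09)&(z<.136)&(rr<.1)
    if n=="wrist": cv2.imwrite("pics/w5.png",im[:,:,::-1])
    if n!="wrist": cv2.imwrite(f"pics/{n}5.png",im[150:320,190:390,::-1])
E
```

```text
wrist [523.  33.] 2558 [ 0.6112 -0.0951  0.1149] 0.1031 59.0
wrist [112. 261.] 1095 [ 0.4388 -0.0627  0.1145] 0.0999 59.4
wrist [364. 261.] 1178 [ 0.5161 -0.1284  0.1148] 0.1013 59.9
side [276. 190.] 33 [ 0.6115 -0.0948  0.115 ] 0.1031 59.2
side [245. 204.] 17 [0.6349 0.0056 0.1161] 0.1078 57.7
side [316. 229.] 23 [ 0.434  -0.0592  0.1148] 0.1033 56.6
side [248. 235.] 40 [0.5507 0.0765 0.1153] 0.1065 59.5
side [285. 248.] 42 [0.4515 0.0418 0.1154] 0.1072 58.4
scene [294. 187.] 26 [0.4547 0.0373 0.1157] 0.1019 59.2
scene [317. 209.] 27 [0.5527 0.0723 0.1166] 0.1027 58.0
scene [305. 239.] 37 [0.6319 0.0034 0.1165] 0.1043 57.1
scene [268. 244.] 37 [ 0.6125 -0.0986  0.1161] 0.1064 58.0
```

The disc has hardly left its stop, at most a degree or two. I'll back up to the peg along the same path and grip harder.

Call:
move_arm(motion="-0.3 0.02 0.1 0 -0.05; -0.3 0.05 0.18 0 -0.11; -0.3 0.07 0.259 0 -0.167; -0.3 0.07 0.259 0 -0.167; -0.3 0.07 0.259 0 -0.167; -0.3 0.07 0.259 0 -0.167; -0.3 0.07 0.259 0 -0.167", newtons=30)

```text
time: 12.37
position: [0.5156, -0.1301, 0.0683]
tool_rot: [0.763, 0.646, -0.0, -0.0]
ft_force: [0.1, 0.7, -0.0]
grip_width: 0.0324
grip_force: 0.0
```

Call:
move_arm(motion="-0.8 0 0 0 0; -0.8 0 0 0 0; -0.8 0 0 0 0; -0.8 0 0 0 0", newtons=30)

```text
time: 12.7
position: [0.516, -0.1304, 0.0683]
tool_rot: [0.763, 0.647, -0.0, -0.0]
ft_force: [-0.1, -0.1, 0.2]
grip_width: 0.017
grip_force: 30.0
```

```bash
python3 - <<'E'
from h import *
go(.5159,-.1306,.068,80.7)
im,P=pts("side");im2,Q=pts("scene")
np.savez("pics/s6.npz",P=P,Q=Q,im=im,im2=im2)
a=cv2.resize(im[165:300,195:360],(400,328),interpolation=cv2.INTER_CUBIC);b=cv2.resize(im2[165:305,205:375],(400,328),interpolation=cv2.INTER_CUBIC)
cv2.imwrite("pics/s6.png",np.hstack([a,b])[:,:,::-1])
E
```

```text
t 12.7 pos [ 0.516  -0.1304  0.0683] yaw 80.61 F [-0.1 -0.1  0.2] grip 0.017 -> [-0.001 -0.     0.001] -0.0005
```

View pics/s6.png

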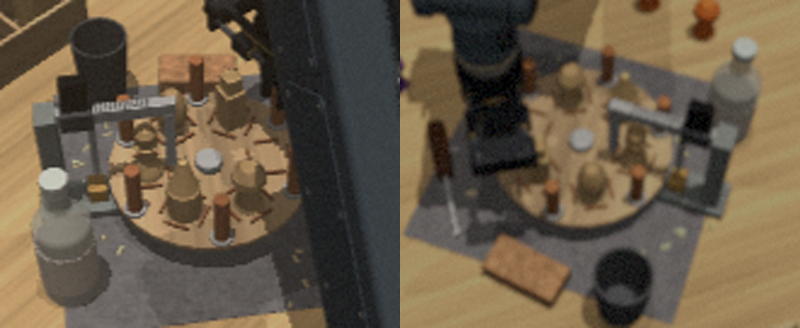

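All the figures stand, the jaw is open, and the peg is held at 30 N. I'll try a small turn.

Call:
move_arm(motion="-0.8 0.001 -0.022 0 0.014; -0.8 0.002 -0.045 0 0.028; -0.8 0.005 -0.068 0 0.042; -0.8 0.008 -0.09 0 0.056; -0.8 0.008 -0.09 0 0.056")

```text
time: 13.22
position: [0.5034, -0.1271, 0.0684]
tool_rot: [0.817, 0.576, 0.003, 0.003]
ft_force: [-1.1, -2.3, 2.0]
grip_width: 0.0174
grip_force: 30.0
```

```bash
cat > st.py <<'E'
from h import *
go(.5159,-.1306,.068,80.7)
o=robot.get_obs();e=o["position"][:2]-AX;print("tcp r,ang",np.hypot(*e).round(4),np.degrees(np.arctan2(*e[::-1])).round(1))
for n in("side","scene"):
    im,P=pts(n);hsv=cv2.cvtColor(im,cv2.COLOR_RGB2HSV);z=P[...,2];d=P[...,:2]-AX;rr=np.hypot(d[...,0],d[...,1])
    m=(z>.108)&(z<.122)&(rr<.12)&(rr>.08)&((hsv[...,0]<16)|(hsv[...,0]>170))&(hsv[...,1]>90)
    k,l,s,c=cv2.connectedComponentsWithStats(m.astype(np.uint8))
    A=[np.degrees(np.arctan2(*(P[l==i].mean(0)[:2]-AX)[::-1])).round(1) for i in range(1,k) if s[i,4]>12];print(n,A)
E
python3 st.py
```

```text
t 13.22 pos [ 0.5034 -0.1271  0.0684] yaw 70.4 F [-1.1 -2.3  2. ] grip 0.0174 -> [0.005 0.065 0.002] -0.0572
tcp r,ang 0.1029 -106.5
side [np.float64(-46.1), np.float64(14.4), np.float64(73.8), np.float64(-168.7), np.float64(133.2)]
scene [np.float64(-166.6), np.float64(132.5), np.float64(73.7), np.float64(-48.3), np.float64(10.9)]
```

The disc has left its stop and is now about 7° round, and the peg is held. I'll continue the arc in two legs of 25°.

Call:
move_arm(motion="-0.8 0.001 -0.022 0 0.014; -0.8 0.002 -0.045 0 0.028; -0.8 0.005 -0.068 0 0.042; -0.8 0.008 -0.09 0 0.056; -0.8 0.012 -0.112 0 0.069; -0.8 0.017 -0.134 0 0.083; -0.8 0.024 -0.156 0 0.097; -0.8 0.031 -0.177 0 0.111; -0.8 0.039 -0.198 0 0.125; -0.8 0.048 -0.219 0 0.139; -0.8 0.048 -0.219 0 0.139")

```text
time: 14.23
position: [0.4607, -0.1026, 0.0684]
tool_rot: [0.922, 0.386, 0.0, 0.001]
ft_force: [1.5, -1.2, -2.7]
grip_width: 0.0175
grip_force: 30.0
```

```bash
python3 st.py
```

```text
t 14.23 pos [ 0.4607 -0.1026  0.0684] yaw 45.46 F [ 1.5 -1.2 -2.7] grip 0.0175 -> [0.094 0.295 0.003] -0.1958
tcp r,ang 0.1033 -134.1
side [np.float64(-13.7), np.float64(-74.9), np.float64(47.1), np.float64(164.6), np.float64(105.9)]
scene [np.float64(166.8), np.float64(106.1), np.float64(44.2), np.float64(-73.9), np.float64(-15.0)]
```

Call:
move_arm(motion="-0.8 0.001 -0.022 0 0.014; -0.8 0.002 -0.045 0 0.028; -0.8 0.005 -0.068 0 0.042; -0.8 0.008 -0.09 0 0.056; -0.8 0.012 -0.112 0 0.069; -0.8 0.017 -0.134 0 0.083; -0.8 0.024 -0.156 0 0.097; -0.8 0.031 -0.177 0 0.111; -0.8 0.039 -0.198 0 0.125; -0.8 0.048 -0.219 0 0.139; -0.8 0.048 -0.219 0 0.139; -0.8 0.048 -0.219 0 0.139")

```text
time: 15.33
position: [0.4364, -0.0654, 0.0684]
tool_rot: [0.984, 0.179, 0.0, 0.0]
ft_force: [0.8, -2.7, -0.8]
grip_width: 0.017
grip_force: 30.0
```

```bash
python3 st.py
```

```text
t 15.33 pos [ 0.4364 -0.0654  0.0684] yaw 20.61 F [ 0.8 -2.7 -0.8] grip 0.017 -> [0.257 0.445 0.002] -0.3338
tcp r,ang 0.1031 -159.0
side [np.float64(-38.7), np.float64(81.8), np.float64(140.5)]
scene [np.float64(141.4), np.float64(80.4), np.float64(-99.0), np.float64(19.3), np.float64(-40.2)]
```

The disc is at about −60°. I'll release, let the detent pull it home and rise straight up (fourth column).

Call:
move_arm(motion="-0.3 0 0 0 0; -0.3 0 0 0 0; -0.3 0 0 0 0; -0.3 0 0 0 0; -0.3 0 0 -0.15 0; -0.3 0 0 -0.35 0; -0.3 0 0 -0.55 0; -0.3 0 0 -0.75 0; -0.3 0 0 -0.95 0; -0.3 0 0 -0.98 0; -0.3 0 0 -0.98 0")

```text
time: 16.35
position: [0.4377, -0.0653, 0.2671]
tool_rot: [0.984, 0.179, 0.003, 0.002]
ft_force: [-0.1, 0.5, -0.4]
grip_width: 0.0301
grip_force: 0.0
```

```bash
python3 st.py; python3 - <<'E'
from h import *
go(.58,.03,.27,50.7)
# gnome under caliper? hat tip between jaws
for n in("side","scene"):
    im,P=pts(n);z=P[...,2];d=P[...,:2]-AX;f=np.radians(PHI);u=d[...,0]*np.cos(f)+d[...,1]*np.sin(f);v=-d[...,0]*np.sin(f)+d[...,1]*np.cos(f)
    m=(u>.05)&(u<.1)&(abs(v)<.03)&(z>.055)&(z<.14);print(n,m.sum(),"u",np.percentile(u[m],[2,50,98]).round(4),"v",np.percentile(v[m],[2,50,98]).round(4),"zmax",z[m].max().round(4))
    for b in(30,90,150,210,270,330,60,120,180,240,300):
        if b%60: continue
        c=AX+.072*np.array([np.cos(f+np.radians(b)),np.sin(f+np.radians(b))]);mm=(np.hypot(P[...,0]-c[0],P[...,1]-c[1])<.03)&(z<.15);print(b,np.percentile(z[mm],99).round(3) if mm.any() else None,end=" ")
    print()
    m=(z>.2)&(z<.217)&(u>.05)&(u<.18)&(abs(v)<.03);print("grip",m.sum(),P[m].mean(0).round(4) if m.any() else 0)
E
```

```text
t 16.35 pos [ 0.4377 -0.0653  0.2671] yaw 20.58 F [-0.1  0.5 -0.4] grip 0.0301 -> [0.246 0.438 0.999] -0.334
tcp r,ang 0.1018 -158.8
side [np.float64(-38.8), np.float64(-100.0), np.float64(-160.2), np.float64(81.8), np.float64(140.5)]
scene [np.float64(141.5), np.float64(-157.7), np.float64(80.1), np.float64(-98.8), np.float64(19.3), np.float64(-40.0)]
t 16.45 pos [ 0.435  -0.0643  0.2634] yaw 20.55 F [ 0.3  0.4 -0.2] grip 0.0301 -> [ 0.844 -0.187 -0.034] -0.1675
side 258 u [0.0539 0.0721 0.0906] v [-0.0028  0.0107  0.0204] zmax 0.138
60 0.116 120 0.053 180 0.129 240 0.11 300 0.127 
grip 84 [0.6215 0.0857 0.2094]
scene 213 u [0.0522 0.0727 0.0895] v [-0.0194 -0.0098  0.0067] zmax 0.1377
60 0.117 120 0.055 180 0.13 240 0.111 300 0.127 
grip 81 [0.6247 0.0799 0.2103]
```

The gnome is under the caliper: its tip is at z ≈ 0.137 and it is centred 72 mm out. The pawn, square and mushroom heights match their new places, and the disc is home. Now back to the thumb grip.

Call:
move_arm(motion="-0.3 0.9 -0.28 -0.05 -0.169; -0.3 0.9 -0.28 -0.05 -0.169; -0.3 0.9 -0.28 -0.05 -0.169; -0.3 0.9 -0.28 -0.05 -0.169; -0.3 0.9 -0.28 -0.05 -0.169; -0.3 0.9 -0.28 -0.05 -0.169; -0.3 0.9 -0.28 -0.05 -0.169")

```text
time: 17.13
position: [0.5842, 0.0515, 0.2712]
tool_rot: [0.902, 0.431, -0.002, -0.001]
ft_force: [-1.3, -0.5, -0.8]
grip_width: 0.0306
grip_force: 0.0
```

```bash
python3 - <<'E'
from h import *
im,P=pts("wrist");z=P[...,2];m=(z>.205)&(z<.217)
k,l,s,c=cv2.connectedComponentsWithStats(m.astype(np.uint8))
for i in range(1,k):
    if s[i,4]>50: q=P[l==i];b=cv2.minAreaRect(q[:,:2].astype(np.float32));print(c[i],s[i],q.mean(0).round(4),b);go(*b[0],.155,51)
E
```

```text
[296.76824818 142.3649635 ] [ 285  120   25   46 1096] [0.6241 0.0838 0.2105] ((0.6240710020065308, 0.08329194784164429), (0.029172025620937347, 0.01580037921667099), 51.24995040893555)
t 17.18 pos [0.5834 0.0508 0.2716] yaw 50.97 F [-0.9 -0.1  0.2] grip 0.0301 -> [0.256 0.058 0.582] -0.0002
```

Call:
move_arm(motion="-0.2 0.254 0.056 0 0; -0.2 0.254 0.056 0 0; -0.2 0.254 0.056 0.15 0; -0.2 0.254 0.056 0.3 0; -0.2 0.254 0.056 0.45 0; -0.2 0.254 0.056 0.58 0; -0.2 0.254 0.056 0.58 0; -0.2 0.254 0.056 0.58 0", newtons=12)

```text
time: 17.85
position: [0.6237, 0.0822, 0.1567]
tool_rot: [0.903, 0.429, -0.002, -0.001]
ft_force: [-0.3, 0.4, 0.9]
grip_width: 0.0345
grip_force: 0.0
```

Call:
move_arm(motion="-0.8 0 0 0 0; -0.8 0 0 0 0; -0.8 0 0 0 0; -0.8 0 0 0 0; -0.8 0 0 0 0", newtons=12)

```text
time: 18.27
position: [0.625, 0.0843, 0.1601]
tool_rot: [0.903, 0.43, 0.0, -0.001]
ft_force: [-3.5, 2.3, 5.0]
grip_width: 0.0158
grip_force: 12.0
```

Gripped at 15.8 mm. I'll slide it inward 28 mm, then creep.

Call:
move_arm(motion="-0.8 -0.01 0 0 0; -0.8 -0.025 0 0 0; -0.8 -0.04 0 0 0; -0.8 -0.055 0 0 0; -0.8 -0.07 0 0 0; -0.8 -0.085 0 0 0; -0.8 -0.1 0 0 0; -0.8 -0.115 0 0 0; -0.8 -0.13 0 0 0; -0.8 -0.14 0 0 0; -0.8 -0.14 0 0 0; -0.8 -0.14 0 0 0")

```text
time: 19.27
position: [0.6074, 0.0627, 0.1601]
tool_rot: [0.903, 0.43, 0.0, -0.001]
ft_force: [-3.4, 4.7, 7.1]
grip_width: 0.0155
grip_force: 12.0
```

Call:
move_arm(motion="-0.8 -0.005 0 0 0; -0.8 -0.01 0 0 0; -0.8 -0.015 0 0 0; -0.8 -0.02 0 0 0; -0.8 -0.02 0 0 0; -0.8 -0.02 0 0 0")

```text
time: 19.77
position: [0.6051, 0.0599, 0.1601]
tool_rot: [0.903, 0.43, 0.001, -0.001]
ft_force: [-2.9, 4.6, 7.0]
grip_width: 0.0155
grip_force: 12.0
```

```bash
python3 - <<'E'
from h import *
f=np.radians(51);e=np.array([np.cos(f),np.sin(f)]);o=robot.get_obs();p=o["position"][:2]
print("travel",((np.array([.6243,.0833])-p)@e).round(4),"along F",(o["ft_force"][:2]@e).round(2),o["ft_force"].round(1))
E
```

```text
travel 0.0303 along F 1.82 [-2.9  4.6  7. ]
```

Call:
move_arm(motion="-0.8 -0.005 0 0 0; -0.8 -0.01 0 0 0; -0.8 -0.015 0 0 0; -0.8 -0.02 0 0 0; -0.8 -0.02 0 0 0; -0.8 -0.02 0 0 0")

```text
time: 20.27
position: [0.6027, 0.0569, 0.1601]
tool_rot: [0.903, 0.43, 0.001, -0.001]
ft_force: [-3.8, 5.1, 6.6]
grip_width: 0.0157
grip_force: 12.0
```

Call:
move_arm(motion="-0.8 -0.003 0 0 0; -0.8 -0.005 0 0 0; -0.8 -0.005 0 0 0; -0.8 -0.005 0 0 0")

```text
time: 20.6
position: [0.6021, 0.0563, 0.1601]
tool_rot: [0.903, 0.43, 0.001, -0.001]
ft_force: [-2.4, 4.9, 6.6]
grip_width: 0.0156
grip_force: 12.0
```

Call:
move_arm(motion="-0.8 -0.003 0 0 0; -0.8 -0.005 0 0 0; -0.8 -0.005 0 0 0; -0.8 -0.005 0 0 0")

```text
time: 20.93
position: [0.6016, 0.0556, 0.1601]
tool_rot: [0.903, 0.43, 0.001, -0.001]
ft_force: [-1.5, 5.5, 7.0]
grip_width: 0.0162
grip_force: 12.0
```

Call:
move_arm(motion="-0.8 -0.003 0 0 0; -0.8 -0.005 0 0 0; -0.8 -0.005 0 0 0; -0.8 -0.005 0 0 0")

```text
time: 21.27
position: [0.6016, 0.0555, 0.1601]
tool_rot: [0.903, 0.43, 0.002, -0.001]
ft_force: [-1.4, 6.7, 6.3]
grip_width: 0.016
grip_force: 12.0
```

Call:
move_arm(motion="-0.8 -0.003 0 0 0; -0.8 -0.003 0 0 0; -0.8 -0.003 0 0 0; -0.8 -0.003 0 0 0")

```text
time: 21.6
position: [0.6016, 0.0555, 0.1601]
tool_rot: [0.903, 0.43, 0.003, -0.002]
ft_force: [0.4, 8.3, 6.4]
grip_width: 0.0158
grip_force: 12.0
```

The jaw has stopped at about 36 mm of travel, and the force rose to about 7 N (4–5 N above friction). The gnome is held. I'll open and rise straight up.

Call:
move_arm(motion="-0.2 0.003 0 0 0; -0.2 0.003 0 0 0; -0.2 0.003 0 0 0; -0.2 0.003 0 0 0; -0.2 0.003 0 -0.1 0; -0.2 0.003 0 -0.25 0; -0.2 0.003 0 -0.45 0; -0.2 0.003 0 -0.65 0; -0.2 0.003 0 -0.65 0; -0.2 0.003 0 -0.65 0")

```text
time: 22.43
position: [0.6031, 0.0521, 0.2916]
tool_rot: [0.903, 0.43, 0.003, 0.002]
ft_force: [-0.0, -0.4, -0.7]
grip_width: 0.0345
grip_force: 0.0
```

```bash
python3 st.py; python3 - <<'E'
from h import *
f=np.radians(PHI)
im,P=pts("wrist");z=P[...,2];m=(z>.205)&(z<.217)
q=P[m];b=cv2.minAreaRect(q[:,:2].astype(np.float32));print("grip",b,"travel",np.hypot(.6240-b[0][0],.0833-b[0][1]))
for n in("side","scene"):
    im,P=pts(n);z=P[...,2];d=P[...,:2]-AX;u=d[...,0]*np.cos(f)+d[...,1]*np.sin(f);v=-d[...,0]*np.sin(f)+d[...,1]*np.cos(f)
    m=(u>.05)&(u<.1)&(abs(v)<.03)&(z>.055)&(z<.14);print(n,m.sum(),"u",np.percentile(u[m],[2,50,98]).round(4),"v",np.percentile(v[m],[2,50,98]).round(4))
    m=m&(z>.115);print("hat",m.sum(),u[m].mean(),v[m].mean(),z[m].max())
    for b in(60,120,180,240,300):
        c=AX+.072*np.array([np.cos(f+np.radians(b)),np.sin(f+np.radians(b))]);mm=(np.hypot(P[...,0]-c[0],P[...,1]-c[1])<.03)&(z<.15);print(b,np.percentile(z[mm],99).round(3) if mm.any() else None,end=" ")
    print()
E
```

```text
t 22.43 pos [0.6031 0.0521 0.2916] yaw 50.93 F [-0.  -0.4 -0.7] grip 0.0345 -> [-0.988  0.23   1.116] -0.1654
tcp r,ang 0.107 48.8
side [np.float64(-38.8), np.float64(-161.4), np.float64(81.7), np.float64(140.5)]
scene [np.float64(141.0), np.float64(-158.3), np.float64(-98.4), np.float64(19.3), np.float64(-40.2)]
grip ((0.6006613373756409, 0.05442968010902405), (0.030021198093891144, 0.015375545248389244), 50.605342864990234) travel 0.037123961853510995
side 317 u [0.0505 0.0717 0.0966] v [-0.0026  0.0096  0.0205]
hat 65 0.07467959042834753 0.004753723022077877 0.13692719275717624
60 0.115 120 0.053 180 0.128 240 0.11 300 0.125 
scene 236 u [0.0533 0.0724 0.0946] v [-0.0192 -0.0083  0.0051]
hat 50 0.0727974309590693 -0.004563213274517144 0.13721410627073416
60 0.117 120 0.055 180 0.13 240 0.112 300 0.127
```

The jaw has travelled about 36.5 mm, as expected for a held gnome. The gnome is upright, the disc is in its stop, all the figures stand, and the arm is clear. Handing in.

```bash
python3 -c "
from rig import robot
print(robot.hand_in())"
```

```text
the job is handed in; nothing more can be done
None
```

The job is handed in: the jaw was fully opened, the disc turned 60° clockwise into its stop, and the gnome is held between the jaws with all the figures standing; two slips on the way (a sideways sweep past the thumb grip and bottle, and a first turn with too light a grip) moved nothing that I could measure.

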